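# Close the stone-tumbling barrel

## Task

The lid of the stone-tumbling barrel lies on the neck with its teeth on top of the rim instead of in the slots. Turn it by its grip rib until the four teeth line up with the four slots in the rim, push it down against the spring, and turn it clockwise (seen from above) as far as it goes, so that the lid is locked under the rim and stays down when you let go. Leave the jar, the brush and the stones beside the barrel where they are.

Things in the scene. Friction and masses are not known exactly. Their poses are not given: they have to be found in the camera images.
- barrel: Upright black rubber tumbling barrel, 184 mm diameter, fixed to the bench, with a steel neck (136 mm diameter) on top. Origin: centre of its underside, on its vertical axis, z up. In the bore of the neck a spring plate meets the lid's plug 108 mm above the origin, pushing up with 5 N, rising to 10.5 N at 94 mm, where the teeth are on the channel floor.
- rim (a point): Centre of the top of the neck's rim, 130 mm above the barrel's origin, turned with the barrel. The rim is an inward lip 8 mm thick, bore 82 mm diameter, outer diameter about 120 mm. It has four slots 22 mm wide, open from above, centred at 30, 120, 210 and 300 degrees anticlockwise (seen from above) from the barrel's x axis.
- channel (a point): Centre of the floor of the 14 mm high channel under the rim, 108 mm above the barrel's origin. Teeth that went down through the slots can turn in it clockwise only (seen from above), by about 31 degrees, to a stop.
- stop (a point): Where a tooth lies when at its stop: on the barrel's x axis, 50 mm from the barrel's axis, 115 mm above its origin. At the stops the four teeth point along the barrel's +x, -x, +y and -y axes to about 1 degree.
- lid: Loose aluminium lid, about 0.35 kg, 70 mm tall. Origin: centre of the underside of its plug; z up along its axis. Round body 77 mm diameter from 0 to 36 mm height. At the start its plug sits in the bore and its teeth lie on the rim: origin 116 mm above the barrel's. It can turn under the rim at 94 to 100 mm; locked and let go, the spring holds it up against the lip, at 100 mm.
- teeth (a point): On the lid's axis at the underside of its four teeth, 14 mm above the lid's origin. The teeth are 16 mm wide, 8 mm thick (height 14 to 22 mm), reach out to radius 56 mm along the lid's +x, -x, +y and -y axes and are all alike. With teeth over slots the lid drops 8 mm by its own weight, onto the spring plate.
- rib (a point): Middle of the lid's grip rib, 53 mm above the lid's origin. The rib stands upright on the lid along the lid's x axis: 80 mm long, 14 mm thick, from 36 to 70 mm above the lid's origin.
- grit_jar: Closed jar, 70 mm diameter, 110 mm tall, standing beside the barrel; origin at the centre of its underside. Leave alone.
- brush: Hand brush, 190 mm long, lying beside the barrel. Leave alone.
- slate: Flat slate stone, about 120 x 75 x 35 mm, beside the barrel; origin at the centre of its underside. Leave alone.
- slate2: Smaller slate stone, about 100 x 65 x 26 mm, beside the barrel; origin at the centre of its underside. Leave alone.
Mind the look-alikes: they are no part of the job. Leave any green or purple look-alike of the lid alone.

How it is judged:
At the end, for the whole second after the job is handed in: The lid is down under the rim (its origin less than 104 mm above the barrel's, on the barrel's axis within 6 mm, upright within 0.08 rad) and turned clockwise to the stop (teeth within 0.16 rad of the barrel's x and y axes), at rest and released (z of lid in the frame of barrel below 0.104 m and (angle between the x axis of lid and the x axis of barrel, either way round below 0.16 rad or angle between the x axis of lid and the x axis of barrel, either way round above 1.411 rad) and horizontal distance between lid and barrel below 0.006 m and angle between lid's own z axis and vertical below 0.08 rad and linear speed of lid below 0.02 m/s); the robot touches nothing.
It fails at once if the jar, the brush or a stone was moved by more than 30 mm (distance of any of grit_jar, brush, slate, slate2 from where it was at the start of the episode above 0.03 m).
It also fails if it takes over 35 s, if anything falls off the work surface, if the arm or the gripper's body presses on something with over 40 N, if the wrist force passes 120 N, or if a joint passes its speed limit or range.

## Robot

A 6-joint arm with a two-finger parallel gripper is mounted at the origin on the work surface. World frame = base frame: x ahead of the robot, y to its left, z up, the work surface at z = 0. Lengths are in m, angles in rad, forces in N, time in s.
With the tool pointing down it reaches from about 0.25 to 0.775 m from the base axis. Payload 4 kg.
Tool frame: the origin (TCP) lies at the very end of the fingers, on their centre line; the grasp point (between the pads) lies 19 mm behind it (robot.hold_point_z is the distance from the TCP to the grasp point, in m); z points along the fingers, y is the line along which they close (so a half turn about z gives the same grasp; the last joint's range is limited). The gripper opens to 94 mm and grips with 3 to 60 N. Pads are 16 mm wide; open, the fingers measure 119 mm over their backs; the gripper's body (75 mm by 177 mm) begins 78 mm behind the grasp point.
Start: joints at [-1.319, 0.087, 1.371, -0, 1.684, -0.103], TCP at [0.191, -0.516, 0.206] pointing down, gripper open.
Joint ranges: [-3.1, 3.1], [-0.76, 2.03], [0.27, 2.55], [-1.08, 4.22], [0.17, 2.65], [-2.57, 2.57]. Speed limits (rad/s): [2.79, 2.79, 3.14, 3.14, 3.14, 3.14].

## Interface

Orientations are given as [roll, pitch, yaw] about the fixed x, y, z axes, in that order (R = Rz(yaw) Ry(pitch) Rx(roll)).
In Python, from bench import robot gives the robot as it stands.
- The arm moves only by the tool carry_out, never from a script. Its argument "steps" is a list of rows, each a list of 3 entries, a list of its own where there are three numbers: the shift along the tool's x, y, z in m, then the turn about the tool's z in units of 10 degrees (1.0 is 10 degrees), then the closure, from -1 (fully open) to 1 (shut). In form: [[[tx, ty, tz], roll, jaw], ...]. A call has 1 to 10 rows; each row is the pose to reach, as a shift and turn from the pose commanded when the call began, along the tool's axes at that moment; what a row does not reach only later rows make up. A row lasts 1/8 s, in which the tool goes at most 62.5 mm and 10.7 degrees, less where a joint would pass 70% of its speed; a pose out of reach is approached as far as the arm can. A call with a gripper value outside its range is refused whole. The fingers move at their own pace and stop on an object; the grip force is fixed at half the most. Time passes only in rows, so rows that repeat a pose let the fingers close. It gives the time, the measured TCP pose, the force, the opening and the grip force at its end, in the units of the state.
- robot.get_obs(): the state, without advancing time (a new reading comes with each control period).
- robot.snapshot(name): name is "side" or "top"; returns a dict with "image" (384x512x3 uint8, red, green, blue), "z_map" (384x512 float32, m along the optical axis (not along the pixel's ray), 0 where there is no reading), "mtx" (3x3 intrinsics, pixels), "R" (3x3) and "t" (3): a world point X has camera coordinates R X + t. Camera axes: x right, y down, z forward; pixel columns grow to the right and rows downward; lengths in m; the calibration is good to about 2 mm. A picture is of the moment at which its call begins.
- robot.close_job(): hands the job in; it is judged then, once.
The state is a dict: "time": time; "joint_positions": joint angles; "qvel": joint speeds; "joint_torque": joint torques, N m; "tool_pos": TCP position; "ee_rot": TCP orientation; "wrist_force": force on the tool from outside, world axes, zero at the start; "wrist_torque": the same for the moment, N m; "width": finger opening in m; "finger_force": force on a finger pad.
Only numpy, scipy, OpenCV 4.12 (cv2) and the standard library are available. Lean on these libraries where they do the work, as an engineer would, in place of code of your own. Each camera call takes 0.05 s, during which the arm holds its last target. There are 200 camera calls.

## Working session

There is one attempt and no reset: what is moved stays moved. The work goes in short steps, Python scripts to look and compute and a tool call to move; the robot and the scene stay as the last step left them, time stands still between calls to the robot, and variables do not carry over. Pictures are saved under pics/ and viewed, at most 10 in all, crops included, and the job is handed in when it is done.

Besides the shell and the picture viewer there is one more tool, called after "Request:" by a JSON object that holds its "name" and its "arguments", one argument or row to a line. carry_out: Moves the arm, as the interface text tells. Its arguments: {"type":"object","properties":{"steps":{"type":"array","items":{"type":"array"}}},"required":["steps"]}

```bash
mkdir -p pics; cat > h.py <<'E'
import numpy as np, cv2
from bench import robot
def snap(n,f):
    s=robot.snapshot(n); cv2.imwrite(f'pics/{f}.png',s['image'][:,:,::-1]); np.savez(f'{f}.npz',**s); return s
def pts(s):
    z=s['z_map']; v,u=np.mgrid[:z.shape[0],:z.shape[1]]; K=s['mtx']
    c=np.stack([(u-K[0,2])/K[0,0]*z,(v-K[1,2])/K[1,1]*z,z],-1)
    p=(c-s['t'])@s['R']; p[z==0]=np.nan; return p
E
python3 - <<'E'
from h import *
a=snap('top','top0');b=snap('side','side0')
cv2.imwrite('pics/both0.png',cv2.resize(np.vstack([a['image'],b['image']])[:,:,::-1],(400,600)) )
print(robot.get_obs())
E
```

```text
{'time': 0.1, 'joint_positions': array([-1.31908398e+00,  8.78974142e-02,  1.37208755e+00,  9.35073290e-06,
        1.68360582e+00, -1.03102995e-01]), 'qvel': array([ 0.00105117, -0.00104805, -0.00283054, -0.00082698,  0.00157736,
        0.00029242]), 'joint_torque': array([ 3.30230199e-03, -3.41252625e+01, -3.03301728e+01,  7.21946592e-02,
        3.03914328e-02, -8.91261379e-05]), 'tool_pos': array([ 0.19095348, -0.51526289,  0.20442021]), 'ee_rot': array([-3.13960609e+00, -2.14892508e-04,  3.54816174e-01]), 'wrist_force': array([0.13990443, 0.28945708, 0.38026926]), 'wrist_torque': array([ 0.00363161, -0.0435866 , -0.02331569]), 'finger_force': 0.0, 'width': 0.09385766794277378}
```

View pics/top0.png

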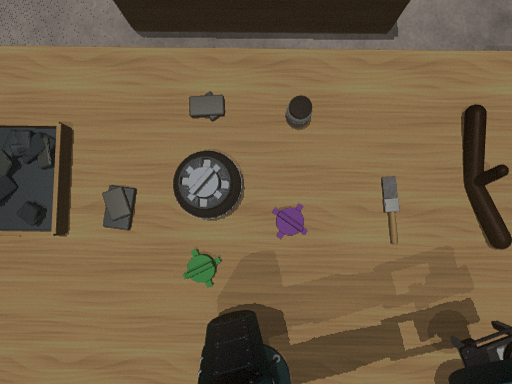

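View pics/side0.png

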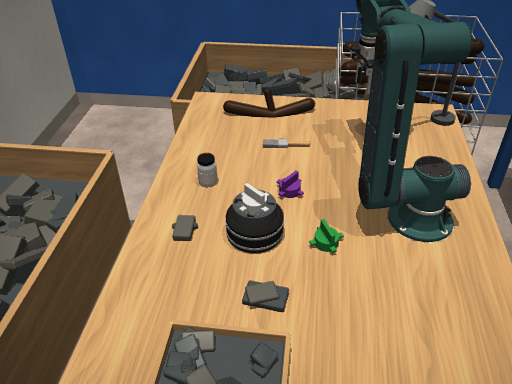

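The barrel with the lid is at top px (208,185) and side px (254,215). The look-alikes are green at top px (202,268) and purple at top px (290,221).

```bash
python3 - <<'E'
from h import *
s=dict(np.load('top0.npz'));p=pts(s)
c=s['image'][140:230,163:253,::-1]
cv2.imwrite('pics/crop.png',cv2.resize(c,(540,540),interpolation=cv2.INTER_CUBIC))
q=p[140:230,163:253].reshape(-1,3);col=s['image'][140:230,163:253].reshape(-1,3)
print(np.histogram(q[:,2],bins=np.arange(-.01,.22,.005)))
print('cam',-s['R'].T@s['t'], s['R'],s['mtx'][0,0])
for lo,hi in [(.178,.2),(.125,.135),(.133,.145),(.145,.16)]:
    m=(q[:,2]>lo)&(q[:,2]<hi); 
    if m.sum()>5: print(lo,hi,m.sum(),cv2.minAreaRect((q[m,:2]*1000).astype(np.float32)),q[m].mean(0))
# rectified view at plane z=.13 around median
E
```

```text
(array([  68, 1892, 2235,  118,    0,    1,   26,   19,    3,    2,    1,
          0,    0,    0,    5,   37,   49,   77,  307,  662,  382,   17,
         21,  198,   61,   11,   26,  406,  530,  137,   35,   63,  397,
         52,   12,   12,    5,   16,   61,  125,    2,    0,    0,    0,
          0]), array([-0.01 , -0.005,  0.   ,  0.005,  0.01 ,  0.015,  0.02 ,  0.025,
        0.03 ,  0.035,  0.04 ,  0.045,  0.05 ,  0.055,  0.06 ,  0.065,
        0.07 ,  0.075,  0.08 ,  0.085,  0.09 ,  0.095,  0.1  ,  0.105,
        0.11 ,  0.115,  0.12 ,  0.125,  0.13 ,  0.135,  0.14 ,  0.145,
        0.15 ,  0.155,  0.16 ,  0.165,  0.17 ,  0.175,  0.18 ,  0.185,
        0.19 ,  0.195,  0.2  ,  0.205,  0.21 ,  0.215]))
cam [ 0.44394677 -0.02480464  1.21695228] [[ 0.01376919 -0.99988492 -0.00636794]
 [-0.99717859 -0.01326137 -0.07388504]
 [ 0.07379209  0.00736731 -0.99724643]] 425.3303911489164
0.178 0.2 195 ((537.137451171875, 129.4417724609375), (14.513965606689453, 79.41725158691406), 50.1064338684082) [0.53693671 0.12854458 0.18546773]
0.125 0.135 936 ((537.4630126953125, 128.8779296875), (133.89283752441406, 132.43417358398438), 45.470157623291016) [0.53712128 0.12760008 0.1303156 ]
0.133 0.145 265 ((537.9540405273438, 127.57551574707031), (129.69113159179688, 123.43671417236328), 78.83867645263672) [0.53651902 0.12465291 0.13695483]
0.145 0.16 512 ((537.0475463867188, 129.59356689453125), (75.86082458496094, 72.68370056152344), 55.29289245605469) [0.53609917 0.12750942 0.15233578]
```

View pics/crop.png

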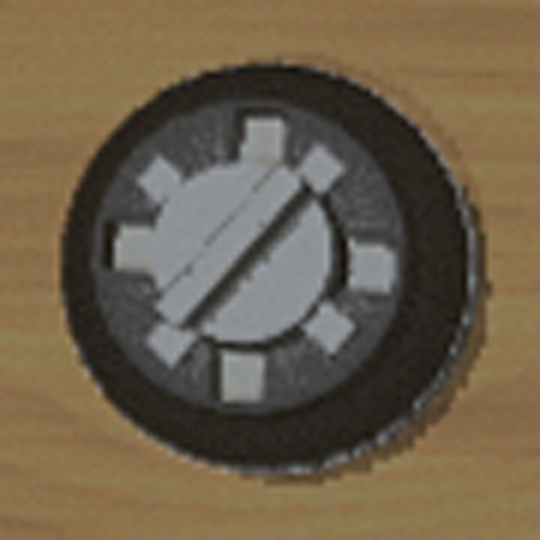

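Teeth (small, 16 mm) lie along the rib and across it. The slots (wide, pale) are at crop px (263,138), (372,265), (243,377) and (133,248), 35–50° away. Next I'll measure the angles.

```bash
python3 - <<'E'
from h import *
s=dict(np.load('top0.npz'));p=pts(s)
q=p[140:230,163:253].reshape(-1,3)
q=q[~np.isnan(q[:,0])]
# barrel centre: neck outer circle
m=(q[:,2]>.124)&(q[:,2]<.142)
hull=cv2.convexHull((q[m,:2]*1000).astype(np.float32)); print('neck',cv2.minEnclosingCircle(hull),cv2.fitEllipse(hull))
m=(q[:,2]>.145)&(q[:,2]<.16);h=cv2.convexHull((q[m,:2]*1000).astype(np.float32));print('body',cv2.minEnclosingCircle(h))
m=(q[:,2]>.18);pca=np.linalg.svd(q[m,:2]-q[m,:2].mean(0))[2][0];print('rib pca',np.degrees(np.arctan2(pca[1],pca[0])),q[m].mean(0))
c=np.array([.5373,.129])
d=q[:,:2]-c;r=np.hypot(*d.T);a=np.degrees(np.arctan2(d[:,1],d[:,0]))
def ph(m,n):
    z=np.exp(1j*np.radians(a[m])*4);return m.sum(),np.degrees(np.angle(z.mean()))/4,abs(z.mean())
print('slots mod90',ph((q[:,2]>.1)&(q[:,2]<.117)&(r>.04)&(r<.062),4))
print('teeth mod90',ph((q[:,2]>.1345)&(q[:,2]<.145)&(r>.042)&(r<.058),4))
mm=(q[:,2]>.1)&(q[:,2]<.117)&(r>.04)&(r<.062)
for k in range(-180,180,10):
  b=(a>=k)&(a<k+10)&(r>.046)&(r<.056); print(k,b.sum(),np.round(np.median(q[b,2])*1000,1),end=' | ')
# colour-based slots/teeth on image with intersect plane
img=s['image'].astype(float).mean(2)
K=s['mtx'];C=-s['R'].T@s['t']
def at(u,v,z):
    r=s['R'].T@np.linalg.inv(K)@[u,v,1];return (C+r*(z-C[2])/r[2])[:2]
print()
for n,z,L in [('slot',.108,[(263,138),(372,265),(243,377),(133,248)]),('tooth',.138,[(322,168),(168,345),(160,180),(333,328)])]:
  P=np.array([at(163+(x+.5)/6-.5,140+(y+.5)/6-.5,z) for x,y in L]);print(n,P.mean(0),[np.degrees(np.arctan2(*(w-P.mean(0))[::-1])).round(1) for w in P])
E
```

```text
neck ((537.9617919921875, 129.0386962890625), 67.90731048583984) ((537.7158203125, 129.01072692871094), (134.17721557617188, 134.8916778564453), 175.2716064453125)
body ((537.5137939453125, 129.46026611328125), 38.660953521728516)
rib pca 139.2933521382558 [0.53718237 0.12862733 0.18569548]
slots mod90 (np.int64(242), np.float64(-3.801474133038292), np.float64(0.8581921583586598))
teeth mod90 (np.int64(148), np.float64(-40.51309597676097), np.float64(0.8473585105822411))
-180 9 109.8 | -170 13 131.1 | -160 14 130.1 | -150 13 129.9 | -140 15 139.1 | -130 13 135.7 | -120 15 130.4 | -110 12 119.4 | -100 13 107.4 | -90 14 108.6 | -80 16 130.5 | -70 15 131.3 | -60 12 130.0 | -50 18 137.6 | -40 11 137.7 | -30 12 129.9 | -20 10 129.3 | -10 12 109.0 | 0 15 109.1 | 10 17 128.9 | 20 13 129.8 | 30 12 130.2 | 40 13 138.4 | 50 12 139.6 | 60 15 130.6 | 70 14 107.4 | 80 13 107.9 | 90 12 109.0 | 100 13 130.2 | 110 14 130.9 | 120 11 131.4 | 130 13 139.2 | 140 12 137.5 | 150 14 129.8 | 160 18 110.3 | 170 13 109.0 | 
slot [0.53946771 0.13009434] [np.float64(-3.6), np.float64(-93.2), np.float64(176.7), np.float64(86.5)]
tooth [0.53758376 0.12889507] [np.float64(-40.0), np.float64(140.3), np.float64(49.7), np.float64(-129.0)]
```

Request:
{"name": "carry_out", "arguments": {
  "steps": [
    [[0.05, -0.044, -0.03], -1.1, -1],
    [[0.549, -0.484, -0.03], -11.9, -1],
    [[0.549, -0.484, -0.03], -11.9, -1],
    [[0.549, -0.484, -0.03], -11.9, -1],
    [[0.549, -0.484, -0.03], -11.9, -1],
    [[0.549, -0.484, -0.03], -11.9, -1],
    [[0.549, -0.484, -0.03], -11.9, -1],
    [[0.549, -0.484, -0.03], -11.9, -1],
    [[0.549, -0.484, -0.03], -11.9, -1],
    [[0.549, -0.484, -0.03], -11.9, -1]
  ]
}}

```text
time: 1.35
tool_pos: [0.4849, 0.0319, 0.2344]
ee_rot: [-3.141, 0.0, 2.236]
wrist_force: [0.1, -1.0, -0.0]
width: 0.094
finger_force: 0.0
```

Request:
{"name": "carry_out", "arguments": {
  "steps": [
    [[0, 0, 0], 0, -1],
    [[0, 0, 0], 0, -1]
  ]
}}

```text
time: 1.6
tool_pos: [0.484, 0.0295, 0.2342]
ee_rot: [-3.14, -0.0, 2.229]
wrist_force: [0.1, -0.2, 0.4]
width: 0.0939
finger_force: 0.0
```

```bash
cat >> h.py <<'E'
def plan(x,y,z,yawdeg):
    o=robot.get_obs();w=o['ee_rot'][2];d=np.array([x,y,z])-o['tool_pos'];c,s=np.cos(w),np.sin(w)
    t=(np.degrees(w)-yawdeg+180)%360-180
    print('t',o['time'],'pos',o['tool_pos'].round(4),'yaw',np.degrees(w).round(2),'F',o['wrist_force'].round(1),'w',o['width'])
    print('shift',np.round([c*d[0]+s*d[1],s*d[0]-c*d[1],-d[2]],4),'roll',round(t/10,3))
E
python3 -c "
from h import *
plan(.5373,.1290,.157,139.6)"
```

```text
t 1.6 pos [0.484  0.0295 0.2342] yaw 127.72 F [ 0.1 -0.2  0.4] w 0.09390487338958313
shift [0.0461 0.103  0.0772] roll -1.188
```

Request:
{"name": "carry_out", "arguments": {
  "steps": [
    [[0.023, 0.051, 0], -0.6, -1],
    [[0.046, 0.103, 0], -1.19, -1],
    [[0.046, 0.103, 0], -1.19, -1],
    [[0.046, 0.103, 0], -1.19, -1],
    [[0.046, 0.103, 0], -1.19, -1]
  ]
}}

```text
time: 2.22
tool_pos: [0.5374, 0.1273, 0.2353]
ee_rot: [3.142, 0.001, 2.434]
wrist_force: [0.7, 0.1, -0.1]
width: 0.0939
finger_force: 0.0
```

```bash
python3 -c "
from h import *
plan(.5373,.1290,.157,139.6)"
```

```text
t 2.225 pos [0.5374 0.1273 0.2353] yaw 139.47 F [ 0.7  0.1 -0.1] w 0.09392858977718437
shift [0.0012 0.0012 0.0783] roll -0.013
```

Descend, then close.

Request:
{"name": "carry_out", "arguments": {
  "steps": [
    [[0.001, 0.001, 0.04], 0, -1],
    [[0.001, 0.001, 0.07], 0, -1],
    [[0.001, 0.001, 0.078], 0, -1],
    [[0.001, 0.001, 0.078], 0, -1],
    [[0.001, 0.001, 0.078], 0, 1],
    [[0.001, 0.001, 0.078], 0, 1],
    [[0.001, 0.001, 0.078], 0, 1],
    [[0.001, 0.001, 0.078], 0, 1],
    [[0.001, 0.001, 0.078], 0, 1],
    [[0.001, 0.001, 0.078], 0, 1]
  ]
}}

```text
time: 3.48
tool_pos: [0.5376, 0.1307, 0.1567]
ee_rot: [-3.141, -0.0, 2.438]
wrist_force: [0.0, -0.2, 0.3]
width: 0.0371
finger_force: 0.0
```

```bash
python3 -c "
from h import *
plan(.5373,.1290,.155,176.3)"
```

```text
t 3.475 pos [0.5376 0.1307 0.1567] yaw 139.66 F [ 0.  -0.2  0.3] w 0.037117719653812366
shift [-0.0009 -0.0015  0.0017] roll -3.664
```

Request:
{"name": "carry_out", "arguments": {
  "steps": [
    [[-0.001, -0.001, 0], 0, 1],
    [[-0.001, -0.001, 0], 0, 1],
    [[-0.001, -0.001, 0], 0, 1],
    [[-0.001, -0.001, 0], 0, 1],
    [[-0.001, -0.001, 0], 0, 1]
  ]
}}

```text
time: 4.1
tool_pos: [0.5377, 0.1291, 0.1567]
ee_rot: [-3.141, 0.0, 2.437]
wrist_force: [0.4, -1.4, 0.4]
width: 0.014
finger_force: 30.0
```

```bash
python3 -c "
from h import *
plan(.5373,.1290,.155,176.3)"
```

```text
t 4.1 pos [0.5377 0.1291 0.1567] yaw 139.65 F [ 0.4 -1.4  0.4] w 0.014034797180058275
shift [ 0.0002 -0.0003  0.0017] roll -3.665
```

Gripped (14 mm, 30 N). Turn +36.7° anticlockwise, then push gently to sense the drop.

Request:
{"name": "carry_out", "arguments": {
  "steps": [
    [[0, 0, 0], -0.8, 1],
    [[0, 0, 0], -1.6, 1],
    [[0, 0, 0], -2.4, 1],
    [[0, 0, 0], -3.2, 1],
    [[0, 0, 0], -3.66, 1],
    [[0, 0, 0], -3.66, 1],
    [[0, 0, 0.003], -3.66, 1],
    [[0, 0, 0.006], -3.66, 1],
    [[0, 0, 0.006], -3.66, 1]
  ]
}}

```text
time: 5.22
tool_pos: [0.5374, 0.1292, 0.15]
ee_rot: [-3.141, -0.001, 3.076]
wrist_force: [1.1, -0.8, -2.8]
width: 0.014
finger_force: 30.0
```

```bash
python3 -c "
from h import *
plan(.5373,.1290,.135,176.3)
snap('top','top1')
p=pts(dict(np.load('top1.npz')));s=robot.snapshot('side');cv2.imwrite('pics/side1.png',cv2.resize(s['image'][165:265,204:304,::-1],(600,600),interpolation=2))"
```

```text
t 5.225 pos [0.5374 0.1292 0.15  ] yaw 176.24 F [ 1.1 -0.8 -2.8] w 0.014019856859531303
shift [ 0.0001 -0.0002  0.015 ] roll -0.006
```

View pics/side1.png

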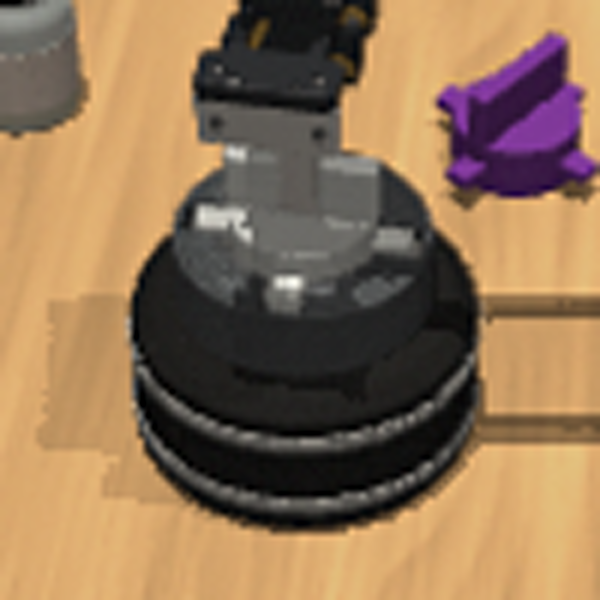

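The teeth (crop px ~(285,290), (400,240), (220,215)) are dropping into the slots. Pushing down 13 mm.

Request:
{"name": "carry_out", "arguments": {
  "steps": [
    [[0, 0, 0.003], 0, 1],
    [[0, 0, 0.006], 0, 1],
    [[0, 0, 0.009], 0, 1],
    [[0, 0, 0.012], 0, 1],
    [[0, 0, 0.0135], 0, 1],
    [[0, 0, 0.0135], 0, 1]
  ]
}}

```text
time: 6.08
tool_pos: [0.5382, 0.1293, 0.1381]
ee_rot: [3.141, 0.002, 3.076]
wrist_force: [-0.8, -0.8, 5.9]
width: 0.0138
finger_force: 30.0
```

Force matches spring minus lid weight, and the lid is at about 97 mm. Push 1 mm more and turn clockwise.

Request:
{"name": "carry_out", "arguments": {
  "steps": [
    [[0, 0, 0.001], 0, 1],
    [[0, 0, 0.001], 0.6, 1],
    [[0, 0, 0.001], 1.2, 1],
    [[0, 0, 0.001], 1.8, 1],
    [[0, 0, 0.001], 2.4, 1],
    [[0, 0, 0.001], 2.9, 1],
    [[0, 0, 0.001], 3.15, 1],
    [[0, 0, 0.001], 3.15, 1]
  ]
}}

```text
time: 7.08
tool_pos: [0.5389, 0.129, 0.1377]
ee_rot: [3.14, 0.003, 2.527]
wrist_force: [-0.3, -1.1, 6.4]
width: 0.0139
finger_force: 30.1
```

```bash
python3 -c "
from h import *
plan(.5373,.1290,.139,145);print(robot.get_obs()['wrist_torque'])"
```

```text
t 7.075 pos [0.5389 0.129  0.1377] yaw 144.8 F [-0.3 -1.1  6.4] w 0.013933397260992242
shift [ 0.0013 -0.001  -0.0013] roll -0.02
[-0.11362161 -0.00887391  0.38978104]
```

Request:
{"name": "carry_out", "arguments": {
  "steps": [
    [[0, 0, 0], 0.15, 1],
    [[0, 0, 0], 0.25, 1],
    [[0, 0, 0], 0.25, 1]
  ]
}}

```text
time: 7.45
tool_pos: [0.5389, 0.129, 0.1377]
ee_rot: [3.14, 0.003, 2.485]
wrist_force: [0.3, 0.1, 7.0]
width: 0.0145
finger_force: 31.5
```

```bash
python3 -c "
from h import *
plan(.5373,.1290,.141,145);print(robot.get_obs()['wrist_torque'])"
```

```text
t 7.45 pos [0.5389 0.129  0.1377] yaw 142.37 F [0.3 0.1 7. ] w 0.014458832778913388
shift [ 0.0013 -0.001  -0.0033] roll -0.263
[-0.21397268 -0.05198831  0.71986854]
```

The torque is rising and the pads are beginning to twist on the rib, so the lid is at the stop. Ease off, release and rise.

Request:
{"name": "carry_out", "arguments": {
  "steps": [
    [[0, 0, -0.001], -0.15, 1],
    [[0, 0, -0.002], -0.15, 1],
    [[0, 0, -0.002], -0.15, -1],
    [[0, 0, -0.002], -0.15, -1],
    [[0, 0, -0.002], -0.15, -1],
    [[0, 0, -0.002], -0.15, -1],
    [[0, 0, -0.002], -0.15, -1],
    [[0, 0, -0.03], -0.15, -1],
    [[0, 0, -0.08], -0.15, -1],
    [[0, 0, -0.12], -0.15, -1]
  ]
}}

```text
time: 8.7
tool_pos: [0.5379, 0.1293, 0.2582]
ee_rot: [3.141, 0.001, 2.509]
wrist_force: [-0.2, 0.9, 0.2]
width: 0.0907
finger_force: 0.0
```

Request:
{"name": "carry_out", "arguments": {
  "steps": [
    [[-0.06, -0.06, -0.03], 0, -1],
    [[-0.12, -0.12, -0.03], 0, -1],
    [[-0.12, -0.12, -0.03], 0, -1],
    [[-0.12, -0.12, -0.03], 0, -1]
  ]
}}

```text
time: 9.2
tool_pos: [0.5639, -0.0417, 0.2861]
ee_rot: [-3.141, 0.0, 2.504]
wrist_force: [0.4, 0.3, -0.4]
width: 0.0941
finger_force: 0.0
```

```bash
python3 - <<'E'
from h import *
plan(.5373,.1290,.141,145)
s=snap('top','top2');p=pts(s)
cv2.imwrite('pics/crop2.png',cv2.resize(s['image'][140:230,163:253,::-1],(540,540),interpolation=cv2.INTER_CUBIC))
q=p[140:230,163:253].reshape(-1,3)
for lo,hi in [(.16,.18),(.125,.142)]:
    m=(q[:,2]>lo)&(q[:,2]<hi);print(m.sum(),q[m].mean(0));
    if lo==.16:
        v=np.linalg.svd(q[m,:2]-q[m,:2].mean(0))[2][0];print('rib',np.degrees(np.arctan2(v[1],v[0])))
E
```

```text
t 9.2 pos [ 0.5639 -0.0417  0.2861] yaw 143.45 F [ 0.4  0.3 -0.4] w 0.09406350661632419
shift [0.123  0.1213 0.1451] roll -0.155
194 [0.5372568  0.1287807  0.16919484]
rib 145.23723942336596
1458 [0.53780888 0.13308836 0.13226029]
```

View pics/crop2.png

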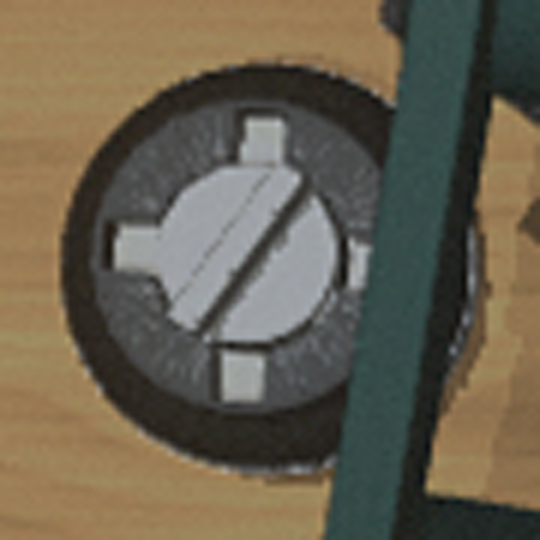

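The teeth are hidden under the rim and the slots are empty. The rib top has dropped 16.5 mm, and the rib is at 145.2° against an expected 146°. Handing in.

```bash
python3 -c "
from bench import robot
print(robot.close_job())"
```

```text
the job is handed in; nothing more can be done
None
```

The lid is locked under the rim at its stop and stays down when released; I did not touch the jar, brush or stones, and handed the job in at about 9 s (no verdict was shown).

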